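Tare the packing scale through its recessed key

ROBOT

A 6-joint arm with a two-finger parallel gripper is mounted at the origin on the work surface. World frame = base frame: x ahead of the robot, y to its left, z up, the work surface at z = 0. Lengths are in mm, angles in rad, forces in N, time in s.
With the tool pointing down it reaches from about 250 to 775 mm from the base axis. Payload 8.9 kg.
Tool frame: the origin (TCP) lies at the very end of the fingers, on their centre line; the grasp point (between the pads) lies 19 mm behind it (robot.tcp_to_grasp is the distance from the TCP to the grasp point, in mm); z points along the fingers, x is the direction in which the jaws open and shut, and the axes are right-handed (so a half turn about z gives the same grasp; the last joint's range is limited). The gripper opens to 85 mm and grips with 20 to 120 N. Pads are 22 mm wide; open, the fingers measure 114 mm over their backs; the gripper's body (76 mm by 85 mm) begins 54 mm behind the grasp point. The pads swing forward as they close: fully open they stand 13 mm farther back than shut.
Start: joints at [0.964, 0.291, -0.153, 1.127, 0, 1.431], TCP at [236.729, 468.597, 231.305] pointing down, gripper open.
Joint ranges: [-2.52, 2.52], [-0.91, 1.74], [-1.3, 1.37], [-1.96, 2.02], [-1.52, 1.47], [-3.14, 3.14]. Speed limits (rad/s): [2.22, 2.22, 2.79, 3.14, 3.14, 3.14].

INTERFACE

Orientations are given as a unit quaternion [x, y, z, w].
In Python, from bench import robot gives the robot as it stands. Calls block until the motion is done:
- robot.move_to(position, orientation): joint-space move of the TCP to a pose.
- robot.move_straight(position, attitude=None, vel=150, threshold=None): straight line of the TCP; attitude=None keeps the orientation; vel is the mean speed in mm/s. With threshold (N) it stops when the force on the tool has changed by that much, and returns True; else False.
- robot.goto_joints(angles): joint-space move.
- robot.command_gripper(opening): finger opening in mm; the grip force is fixed at half the most; returns when the fingers have stopped.
- robot.dwell(seconds).
- robot.solve_ik(position, orientation): joint angles nearest the present ones, or None.
- robot.capture(name): name is "scene" or "top" or "wrist"; returns a dict with "pixels" (384x512x3 uint8, red, green, blue), "z_map" (384x512 float32, mm along the optical axis (not along the pixel's ray), 0 where there is no reading), "fx", "fy", "cx", "cy" (pixels), "k1" (the pictures are not rectified: a ray, as slopes to the right and down, at radius r is drawn at 1 + k1 r^2 times it, then the intrinsics apply), "R" (3x3) and "t" (3): a world point X has camera coordinates R X + t; the wrist camera has in their place "tool_from_camera" (4x4, takes a point from camera to tool coordinates, whose origin is the TCP and whose axes are the tool frame's). Camera axes: x right, y down, z forward; pixel columns grow to the right and rows downward; lengths in mm; the calibration is good to about 2 mm. A picture is of the moment at which its call begins: read the wrist's pose just before it.
A pose or a line that the arm cannot do raises robot.MotionError and nothing moves.
- robot.job_done(): hands the job in, once; it reports no verdict.
Trained networks look in the newest picture that a camera, given by its name, has taken for a name from the list of things; names that differ only in an ending like _2 or _b are one class to them, and where a whole thing is asked for, a point or a joint stands for the part that bears it (a point fixed in the world has none). Each returns a list of dicts, best first, with "conf" (0 to 1); they miss things now and then, are a little off and sometimes report something else, mostly with a low value. They report only what shows in the picture. A call takes as long as a camera call. They do not tell look-alikes from the thing itself.
- robot.cut_out(camera, query): "region" (384x512 bool, what is visible of it) and "point" ([column, row] in pixels, amid what is visible of it).
Readings, each from a call of its own:
- robot.read_time_s(): time.
- robot.read_joint_positions(): joint angles.
- robot.read_dq(): joint speeds.
- robot.read_joint_efforts(): joint torques, N m.
- robot.read_eef_pos(): TCP position.
- robot.read_ee_rot(): TCP orientation.
- robot.read_contact_force(): force on the tool from outside, world axes, zero at the start.
- robot.read_ft_torque(): the same for the moment, N m.
- robot.read_width(): finger opening in mm.
Only numpy, scipy, OpenCV 4.12 (cv2) and the standard library are available. Lean on these libraries where they do the work, as an engineer would, in place of code of your own. Each camera call takes 0.05 s, during which the arm holds its last target.

TASK

The empty tote is on the packing scale and its weight must be zeroed out. Push the scale's clear sliding guard fully open, then reach a fingertip into the well with the green tare key, press that key all the way down and let it spring back up, leaving the guard open. Do not press the red off key in the other well, and leave the tote, tape roll, carton and marker where they stand.

Things in the scene. Friction and masses are not known exactly. Their poses are not given: they have to be found in the camera images.
- scale: Fixed parcel scale: white console (deck 70 mm high, x -85 to 125, y -60 to 118 mm) and on its +y side a steel platform (top 60 mm high, y 117 to 352 mm). Origin on the table under the middle of the two wells, which lie at x = +33 and -33 mm. y: the way the guard opens; z up. On the deck: rails 8 mm high along y at x = -70 and 70 mm (y -38 to 112), 6 mm high display at x 80 to 122.
- guard (a joint): Slide of the clear plastic guard (a plate 130 mm in scale x, 60 mm in scale y, 4 mm thick, lying on the deck), in m: 0 = shut over both wells, 0.080 = fully open against its stop, moved along the scale's +y. It starts shut or nearly so. It slides with about 1.5 N of friction and stays where it is left. No latch.
- guard_bar (a point): Middle of the top of the yellow push bar on the guard, 93 mm above the table. The bar is 100 mm long in scale x, 8 mm thick in scale y, 18 mm tall and stands on the guard's -y edge, so its -y face is the guard's -y edge, 4 mm from this point, with bare deck before it. Axes as the scale's. Moves with the guard.
- tare_mouth (a point): Centre of the open mouth of the tare well (green key, flush green bezel), level with the deck, 70 mm above the table. The well is square, 48 x 48 mm inside, with its sides along the scale's x and y, and vertical walls 44 mm deep. When the guard is fully open, the push bar's -y face is 50 mm from the well's centre in scale y.
- tare_top (a point): Middle of the top of the green tare key, a round plunger 28 mm across in the middle of its well; 16 mm below the mouth when up. It goes down with the key.
- tare_key (a joint): Travel of the green tare key in m: 0 = up, 0.006 = fully down. A spring pushes back with about 1 N at the top and 4.5 N fully down.
- off_mouth (a point): Centre of the open mouth of the other well, just like the tare well but with a red key and bezel, 66 mm from it along the scale's x; which of the two is nearer the robot changes.
- off_key (a joint): Travel of the red off key (same size and spring as the green one) in m: 0 = up, 0.006 = fully down. Must not be pressed.
- tote: Empty light-blue open plastic tote 195 x 157 mm, 85 mm tall, loose on the load platform; origin at the centre of its underside.
- tape_roll: Roll of brown parcel tape lying flat on the table, 92 mm across, 48 mm tall, 38 mm inner radius; origin at the centre of its underside.
- carton: Small closed cardboard carton 95 x 65 mm, 50 mm tall, on the table; origin at the centre of its underside.
- marker: Black marker standing upright on the table, 21 mm across, 115 mm tall; origin at the centre of its underside.
Things that resemble listed ones, but are neither listed nor needed, are in the scene too. Leave any purple look-alike of the tote alone.

How it is judged (in metres and radians):
On the way, in this order (a step that is already met when the one before it is completed fails the run):
1. the guard is pushed fully open (value of joint guard above 0.07 m), for 0.1 s.
2. the green tare key is pressed all the way down with the guard open (value of joint tare_key above 0.0048 m and value of joint guard above 0.066 m), for 0.1 s.
3. the tare key has sprung back up (value of joint tare_key below 0.001 m), for 0.1 s.
At the end, for the whole second after the job is handed in: The guard stands open (66 mm or more of its 80 mm), both keys are up (within 1 mm), the tote is at rest within 15 mm, and the tape roll, carton and marker within 20 mm, of where they began, the marker upright (value of joint guard above 0.066 m and value of joint each of tare_key, off_key below 0.001 m and distance of tote from where it was at the start of the episode below 0.015 m and distance of each of tape_roll, carton, marker from where it was at the start of the episode below 0.02 m and angle between marker's own z axis and vertical below 0.2 rad and linear speed of tote below 0.01 m/s); the robot touches nothing.
It fails at once if the red off key is pressed (value of joint off_key above 0.002 m).
It fails at once if the tote is shifted or lifted (distance of tote from where it was at the start of the episode above 0.02 m).
It fails at once if the tape roll, carton or marker is shifted, lifted or knocked over (distance of any of tape_roll, carton, marker from where it was at the start of the episode above 0.025 m or angle between marker's own z axis and vertical above 0.4 rad).
It also fails if it takes over 40 s, if anything falls off the work surface, if the arm or the gripper's body presses on something with over 40 N, if the wrist force passes 120 N, or if a joint passes its speed limit or range.

## Working session

There is one attempt and no reset: what is moved stays moved. The work goes in short steps, each a Python script; the robot and the scene stay as the last script left them, time stands still between calls to the robot, and variables do not carry over. Pictures are saved under pics/ and viewed, and the job is handed in when it is done.

```bash
mkdir -p pics; ls
cat > h.py <<'E'
import numpy as np,cv2
from bench import robot
def save(n,im): cv2.imwrite('pics/'+n+'.png',cv2.cvtColor(im,cv2.COLOR_RGB2BGR))
def rays(c,uv):
    uv=np.asarray(uv,float).reshape(-1,2)
    d=np.c_[(uv[:,0]-c['cx'])/c['fx'],(uv[:,1]-c['cy'])/c['fy']]
    s=d.copy()
    for _ in range(20): s=d/(1+c['k1']*(s**2).sum(1,keepdims=True))
    return np.c_[s,np.ones(len(s))]
def RT(c,pose=None):
    if 'R' in c: R=np.array(c['R']);t=np.array(c['t']);return R.T,-R.T@t
    from scipy.spatial.transform import Rotation as Ro
    T=np.array(c['tool_from_camera']);Rw=Ro.from_quat(pose[1]).as_matrix()
    return Rw@T[:3,:3],Rw@T[:3,3]+np.array(pose[0])
def onz(c,uv,z,pose=None):
    R,o=RT(c,pose);d=rays(c,uv)@R.T
    return o+d*((z-o[2])/d[:,2])[:,None]
def withdepth(c,uv,pose=None):
    R,o=RT(c,pose);uv=np.asarray(uv).reshape(-1,2).astype(int)
    return o+(rays(c,uv)*c['z_map'][uv[:,1],uv[:,0]][:,None])@R.T
def proj(c,X,pose=None):
    R,o=RT(c,pose);p=(np.atleast_2d(X)-o)@R;s=p[:,:2]/p[:,2:]
    s=s*(1+c['k1']*(s**2).sum(1,keepdims=True));return s*[c['fx'],c['fy']]+[c['cx'],c['cy']]
E
python3 - <<'E'
from h import *
for n in('scene','top'):
    c=robot.capture(n);save(n+'1',c['pixels'])
    import pickle;pickle.dump(c,open(n+'1.pkl','wb'))
    for q in('scale','guard_bar','tare_mouth','tare_key','off_key','tote','tape_roll','carton','marker'):
        for r in robot.cut_out(n,q): print(n,q,round(r['conf'],2),r['point'],r['region'].sum())
print(robot.read_eef_pos(),robot.read_ee_rot(),robot.read_time_s())
E
```

```text
pics
scene scale 0.7 [206.4, 235.7] 9565
scene scale 0.17 [129.9, 297.2] 1981
scene guard_bar 0.66 [190.5, 235.7] 1240
scene tare_mouth 0.41 [201.4, 251.6] 18
scene off_key 0.34 [128.4, 299.7] 1980
scene tote 0.69 [241.2, 168.8] 4848
scene tape_roll 0.96 [180.1, 321.8] 1640
scene carton 0.81 [129.2, 299.1] 2009
scene marker 0.57 [259.4, 256.6] 340
top scale 0.66 [290.4, 210.2] 7577
top guard_bar 0.85 [320.9, 207.7] 976
top tote 0.66 [237.7, 221.6] 4242
top tote 0.6 [131.0, 246.8] 4064
top tape_roll 0.82 [376.9, 167.2] 554
top carton 0.68 [376.2, 210.4] 814
top marker 0.48 [300.2, 153.8] 56
[236.73679542 468.61786842 231.31678851] [ 8.51741724e-01  5.23961864e-01  2.23814473e-05 -1.64204793e-05] 1.0
```

View pics/scene1.png

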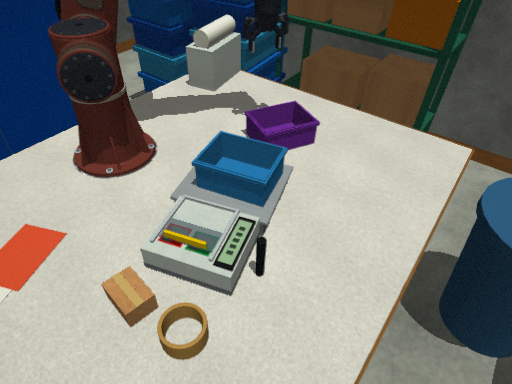

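View pics/top1.png

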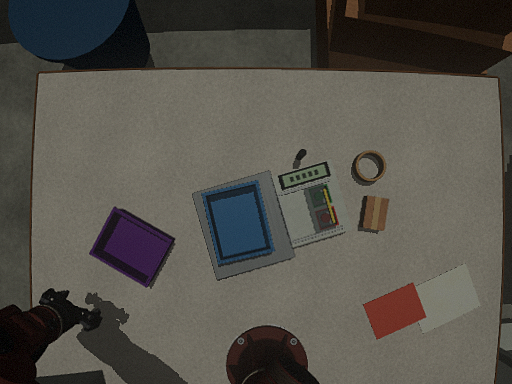

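Run:
```python
from h import *
import pickle
c=pickle.load(open('top1.pkl','rb'))
save('top1c',cv2.resize(c['pixels'][140:280,220:400],None,fx=4,fy=4,interpolation=cv2.INTER_CUBIC))
c=pickle.load(open('scene1.pkl','rb'))
save('scene1c',cv2.resize(c['pixels'][190:310,130:290],None,fx=4.8,fy=4.8,interpolation=cv2.INTER_CUBIC))
```

```text
(no output)
```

View pics/top1c.png

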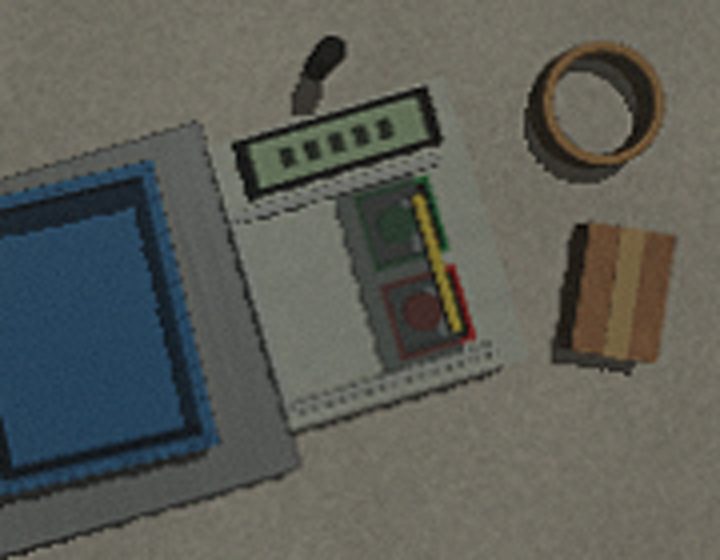

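View pics/scene1c.png

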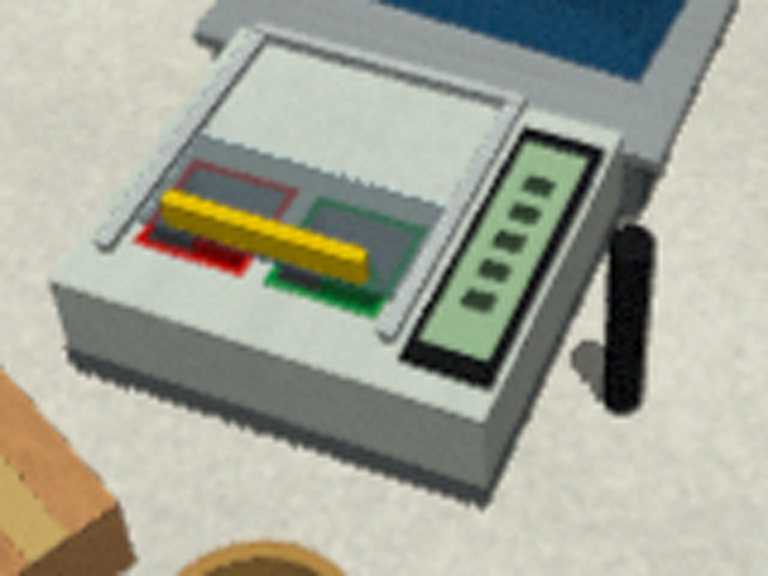

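The two look-alike candidates for the key are the wells in the top view. The green bezel is at about (320,196), next to the display, and the red bezel is at about (326,216), nearer the robot. The description says green, so the tare well is the far one on scale +x. The totes are light-blue at (238,222), on the platform, and purple at (131,247), which is to be left alone. The guard is nearly shut, with its bar at about (329,206). Next I'll take a close view with the wrist camera.

Run:
```python
from h import *
import pickle
c=pickle.load(open('top1.pkl','rb'))
f=lambda x,y:[220+x/4,140+y/4]
P=onz(c,[f(205,122),f(300,465),f(432,88),f(440,145),f(290,430),f(503,365)],70)
print(P.round(0))
print('bar ends',onz(c,[f(420,197),f(457,332)],93).round(1))
print('marker,tape,carton',withdepth(c,[[300,153],[357,167],[376,210]]).round(0))
print(withdepth(c,[[320,188],[330,200],[300,205],[240,222]]).round(0))
s=pickle.load(open('scene1.pkl','rb'))
g=lambda x,y:[130+x/4.8,190+y/4.8]
print('bar ends scene',onz(s,[g(165,198),g(368,256)],93).round(1))
c=robot.capture('wrist');print(np.array(c['tool_from_camera']).round(3),c['fx'],c['k1'])
```

```text
[[ 586.   -5.   70.]
 [ 343.  -75.   70.]
 [ 612. -167.   70.]
 [ 571. -173.   70.]
 [ 368.  -67.   70.]
 [ 415. -219.   70.]]
bar ends [[ 532.8 -155.1   93. ]
 [ 438.9 -181.5   93. ]]
marker,tape,carton [[ 631.  -83.  114.]
 [ 600. -256.   48.]
 [ 475. -312.   49.]]
[[ 537. -144.   74.]
 [ 503. -173.   68.]
 [ 488.  -88.   69.]
 [ 492.   29. 1263.]]
bar ends scene [[ 444.5 -182.4   93. ]
 [ 538.4 -151.2   93. ]]
[[   1.       0.       0.      -1.638]
 [  -0.       0.961    0.277  -71.637]
 [  -0.      -0.277    0.961 -141.774]
 [   0.       0.       0.       1.   ]] 288.61523252659816 -0.026749730999316223
```

```bash
cat >> h.py <<'E'
from scipy.spatial.transform import Rotation as Ro
def quat(a,flip=False):
    sx=np.array([np.cos(a),np.sin(a),0])*(-1 if flip else 1);z=np.array([0,0,-1.])
    return Ro.from_matrix(np.c_[sx,np.cross(z,sx),z]).as_quat()
E
python3 - <<'E'
from h import *
import pickle
a=np.deg2rad(17)
for fl in(0,1):
  for p in([480,-143,250],[494,-190,80],[512,-133,48]):
    j=robot.solve_ik(p,quat(a,fl));print(fl,None if j is None else np.round(j,2))
sy=np.array([-np.sin(a),np.cos(a),0])
robot.command_gripper(0)
print(robot.read_width())
p=np.array([480,-143,0.])
for fl in(0,1):
    q=quat(a,fl)
    if robot.solve_ik(list(p+[0,0,260]),q) is None: continue
    robot.move_to(list(p+[0,0,260]),list(q))
    pose=(robot.read_eef_pos(),robot.read_ee_rot())
    c=robot.capture('wrist');save('w%d'%fl,c['pixels']);pickle.dump((c,pose),open('w%d.pkl'%fl,'wb'))
    for k in('guard_bar','tare_key','off_key','tare_mouth'):
        for r in robot.cut_out('wrist',k):print(fl,k,r['conf'],r['point'],r['region'].sum())
    break
print(robot.read_time_s(),pose)
E
```

```text
0 [-0.44  0.23 -0.18  1.16  0.    0.84]
0 [-0.51  0.43 -0.37  0.76  0.    0.77]
0 [-0.39  0.47 -0.41  0.69  0.    0.88]
1 [-0.44  0.23 -0.18  1.16  0.   -2.3 ]
1 [-0.51  0.43 -0.37  0.76  0.   -2.37]
1 [-0.39  0.47 -0.41  0.69  0.   -2.26]
0.11437080991152054
0 guard_bar 0.8 [254.0, 172.9] 6120
0 tare_mouth 0.57 [304.3, 15.9] 5720
4.4167 (array([ 480.15847199, -142.27803615,  259.98481832]), array([ 9.88927378e-01,  1.48400240e-01,  1.50597566e-05, -9.84238870e-05]))
```

```bash
ls pics
```

```text
scene1.png
scene1c.png
top1.png
top1c.png
w0.png
```

View pics/w0.png

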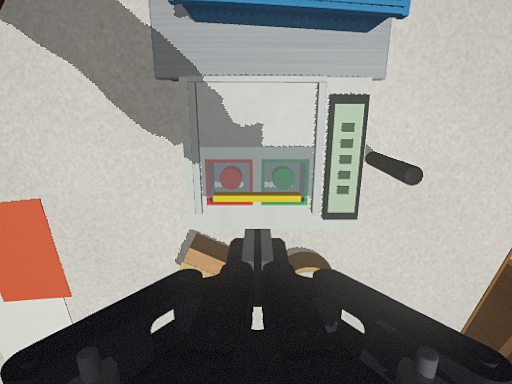

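The wrist view shows the red well at about (231,178), and the green well at about (283,178), next to the display on the right. The yellow bar runs along row 198. Here is a close crop to confirm.

Run:
```python
from h import *
import pickle
c,pose=pickle.load(open('w0.pkl','rb'))
save('w0c',cv2.resize(c['pixels'][140:225,185:330],None,fx=5.4,fy=5.4,interpolation=cv2.INTER_CUBIC))
hsv=cv2.cvtColor(c['pixels'],cv2.COLOR_RGB2HSV)
m=(hsv[...,0]>22)&(hsv[...,0]<32)&(hsv[...,1]>180)&(hsv[...,2]>200);m[:185]=0;m[212:]=0;m[:,:190]=0;m[:,330:]=0
ys,xs=np.where(m);print(xs.min(),xs.max(),ys.min(),ys.max(),len(xs))
P=onz(c,np.c_[xs,ys],93,pose)[:,:2];ctr=P.mean(0);u,s,v=np.linalg.svd(P-ctr);v=v[0]*np.sign(v[0][0])
pr=(P-ctr)@v;print('bar',ctr,np.degrees(np.arctan2(v[1],v[0])),pr.min(),pr.max())
# green key
q=onz(c,[[283,178],[231,178]],54,pose);print('keys',q)
```

```text
213 300 196 201 470
bar [ 482.28321087 -169.0976587 ] 17.0579022224328 -45.66701340914701 51.97841888844116
keys [[ 512.33011358 -144.89832466   54.        ]
 [ 450.84690745 -163.78615986   54.        ]]
```

View pics/w0c.png

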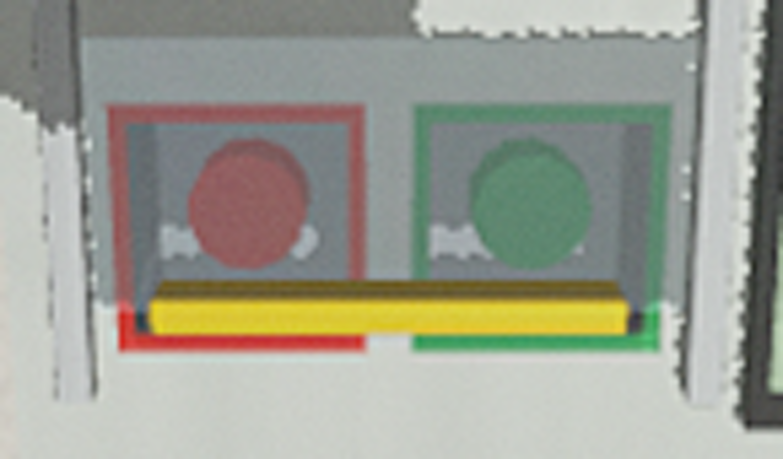

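The crop confirms the choice: the green key and bezel are on the right, beside the display. Next I'll fit the scale frame from the bezel corners.

Run:
```python
from h import *
import pickle
c,pose=pickle.load(open('w0.pkl','rb'))
pts=np.array([[412,103],[672,103],[659,352],[412,352],[108,103],[366,103],[366,352],[120,352]])/5.4+[185,140]-.5
P=onz(c,pts,70,pose)[:,:2];print(P.round(1))
g=P[:4].mean(0);r=P[4:].mean(0);d=g-r;print('green',g,'red',r,np.linalg.norm(d),np.degrees(np.arctan2(d[1],d[0])))
k=onz(c,np.array([[532,205],[248,205]])/5.4+[185,140]-.5,54,pose);print(k)
a=np.arctan2(d[1],d[0]);sx=np.array([np.cos(a),np.sin(a)]);sy=np.array([-sx[1],sx[0]])
b=np.array([482.28,-169.1]);o=(g+r)/2;print('bar in scale',(b-o)@sx,(b-o)@sy,'o',o)
# others in scale frame
for n,p in dict(marker=[631,-83],tape=[585,-268],carton=[475,-312]).items():
  p=np.array(p);print(n,(p-o)@sx,(p-o)@sy)
```

```text
[[ 477.9 -127.4]
 [ 531.2 -111. ]
 [ 547.6 -164.8]
 [ 494.6 -181.1]
 [ 415.5 -146.5]
 [ 468.5 -130.3]
 [ 484.8 -184.1]
 [ 432.  -200.4]]
green [ 512.86137976 -146.06255421] red [ 450.18738413 -165.3163624 ] 65.56476842300364 17.077255792635768
[[ 512.1359167  -144.24515641   54.        ]
 [ 449.98424235 -163.33812961   54.        ]]
bar in scale -3.2158489979233122 -13.041161851219476 o [ 481.52438194 -155.6894583 ]
marker 164.23123851557733 25.589412610546695
tape 65.93212954988437 -137.74547397695127
carton -52.13901240960037 -147.50280129457278
```

```bash
cat >> h.py <<'E'
a=np.deg2rad(17.07);SX=np.array([np.cos(a),np.sin(a),0]);SY=np.array([-np.sin(a),np.cos(a),0]);O=np.array([481.5,-155.7,0])
W=lambda x,y,z:list(O+x*SX+y*SY+[0,0,z])
S=lambda p:((p-O)@SX,(p-O)@SY,p[2])
E
python3 - <<'E'
from h import *
import pickle
q=list(quat(a))
robot.move_to(W(0,-55,160),q)
print(robot.move_straight(W(0,-55,81),vel=100,threshold=8), S(robot.read_eef_pos()))
print(robot.move_straight(W(0,46,81),vel=50,threshold=10), S(robot.read_eef_pos()),robot.read_contact_force())
print(robot.move_straight(W(0,25,81),vel=80), S(robot.read_eef_pos()),robot.read_contact_force())
robot.move_straight(W(0,0,250),vel=150)
pose=(robot.read_eef_pos(),robot.read_ee_rot())
c=robot.capture('wrist');save('w2',c['pixels']);pickle.dump((c,pose),open('w2.pkl','wb'))
save('w2c',cv2.resize(c['pixels'][80:225,175:345],None,fx=4,fy=4,interpolation=cv2.INTER_CUBIC))
print(robot.read_time_s())
E
```

```text
False (np.float64(0.4232261092398771), np.float64(-55.27172816139514), np.float64(81.70121276847411))
True (np.float64(0.12615063960233808), np.float64(38.962541652788374), np.float64(81.1311537289013)) [-0.19643043 -1.89318415  1.83108465]
False (np.float64(-0.08157566432281906), np.float64(24.521084053046525), np.float64(80.85045638874456)) [-0.30310439 -0.28208289  0.98867001]
9.275
```

View pics/w2c.png

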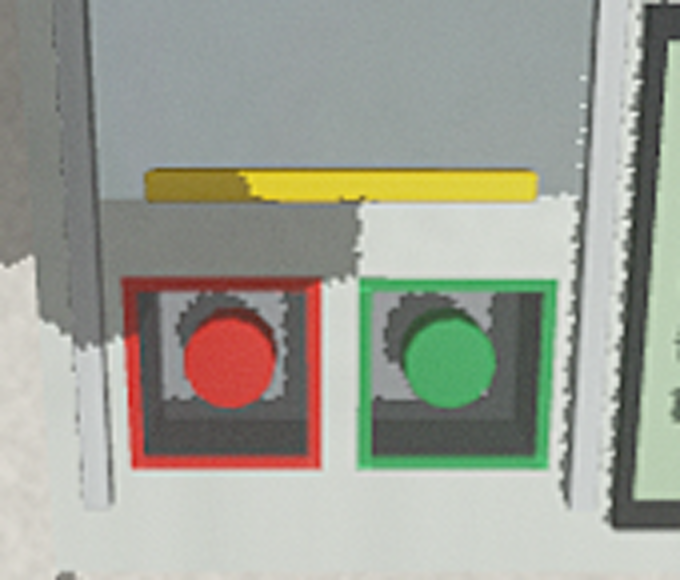

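The guard is open: contact came at TCP y=39, and the description predicts 50−11. The green well is now uncovered. I'll re-measure it and press.

Run:
```python
from h import *
import pickle
c,pose=pickle.load(open('w2.pkl','rb'))
pts=np.array([[358,279],[557,279],[547,469],[358,469]])/4+[175,80]-.5
g=onz(c,pts,70,pose).mean(0)
k=onz(c,np.array([[450,362]])/4+[175,80]-.5,54,pose)[0]
bar=onz(c,np.array([[145,202],[538,202]])/4+[175,80]-.5,93,pose)
print('mouth',S(g),'key',S(k),'bar -y face',[S(b) for b in bar])
```

```text
mouth (np.float64(32.68965285489537), np.float64(-0.17413222041904047), np.float64(70.0)) key (np.float64(32.79926532375817), np.float64(0.5952746134935962), np.float64(54.0)) bar -y face [(np.float64(-49.66666040501255), np.float64(49.9999634585006), np.float64(93.0)), (np.float64(49.910725578880694), np.float64(50.0409768274259), np.float64(93.0))]
```

Run:
```python
from h import *
import pickle
robot.move_straight(W(32.8,0.2,100),vel=150)
print(S(robot.read_eef_pos()))
print(robot.move_straight(W(32.8,0.2,57),vel=60,threshold=6),S(robot.read_eef_pos()))
print(robot.move_straight(W(32.8,0.2,46),vel=20,threshold=12),S(robot.read_eef_pos()),robot.read_contact_force())
robot.dwell(0.4)
print(S(robot.read_eef_pos()),robot.read_contact_force())
```

```text
(np.float64(33.10234485137839), np.float64(-0.16323324659759125), np.float64(100.7309866352764))
False (np.float64(32.971992843050415), np.float64(0.051845917239045206), np.float64(57.17349516079109))
True (np.float64(33.26432195108248), np.float64(-0.14828789298619155), np.float64(47.980299249693196)) [-1.73868461  0.89027086  9.41140132]
(np.float64(33.24956545894156), np.float64(-0.16835422966548444), np.float64(47.95879746141249)) [-2.60154356  0.83739917  9.72631189]
```

The key bottomed out at z=48.0 with 9.7 N. Now I'll retract and check.

Run:
```python
from h import *
import pickle
robot.move_straight(W(32.8,0.2,110),vel=60)
robot.move_straight(W(0,0,250),vel=150)
robot.dwell(0.3)
pose=(robot.read_eef_pos(),robot.read_ee_rot())
c=robot.capture('wrist');save('w3',c['pixels'])
save('w3c',cv2.resize(c['pixels'][80:225,175:345],None,fx=4,fy=4,interpolation=cv2.INTER_CUBIC))
uv=proj(c,[W(33,0,54),W(-33,0,54)],pose).round().astype(int)
for u,v in uv: print(u,v,withdepth(c,np.array([[u+i,v+j] for i in(-2,0,2) for j in(-2,0,2)]),pose)[:,2].mean())
t=robot.capture('top');o=pickle.load(open('top1.pkl','rb'))
save('top3',np.hstack([o['pixels'][130:290,180:400],t['pixels'][130:290,180:400]]))
print(robot.read_contact_force(),robot.read_time_s())
```

```text
287 170 53.51568351719864
231 170 53.16297806323094
[ 0.01202521 -0.18072695  0.58137282] 14.9167
```

View pics/w3c.png

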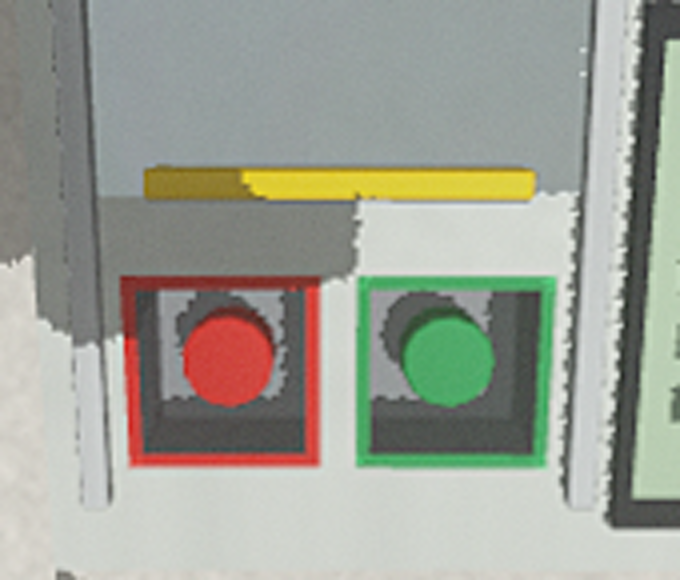

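View pics/top3.png

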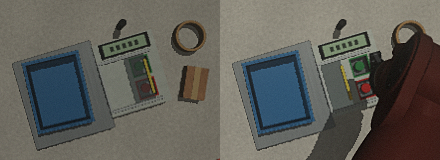

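Both keys are up, with their tops at about 53.5 and 53.2 mm. The guard is still open. In the top view the tote and marker look unmoved, and the arm hides the carton and part of the tape roll, which it never went near. I'm handing in.

Run:
```python
from h import *
print(robot.job_done())
```

```text
the job is handed in; nothing more can be done
None
```

I pushed the guard open, pressed the green tare key down to its stop, let it spring back, and handed the job in at about 15 s; no verdict was reported.

- **Guard:** I pushed its yellow bar with the closed fingers until it hit the stop. The bar's -y face then measured 50 mm from the well centre, which is fully open. The last picture shows it still there.
- **Tare key:** It bottomed out at z = 48.0 mm with about 9.7 N and was held there for 0.4 s. After the release, depth put the green key at 53.5 mm and the red at 53.2 mm; up is 54 mm nominal. The red key was never touched.
- **Other objects:** The tote and marker look unmoved in the last top view, judged by eye rather than measured. The arm hid the carton and part of the tape roll in that picture, so I did not check those two. The fingers stayed well clear of both.

No check failed or disagreed. The residual tool force was about 0.6 N, so the robot was touching nothing.

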